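# Close the scent jar: vent disc first, then the screw ring

## Task

The scent jar in the shelf clamp has been filled with cedar beads; close it. Set the knobbed ceramic disc, knob up, into the jar's mouth so that it lies flat on its ledge, let go of it, then put the aluminium ring over it and screw it on clockwise until it is fully home and snug on the disc. It is glass and ceramic, so feel for the threads, do not force or overtighten anything, and leave the other things on the shelf where they are.

Things in the scene. Friction and masses are not known exactly. Their poses are not given: they have to be found in the camera images.
- clamp: Black aluminium clamp fixed to the shelf's far edge, its collar (92 mm across, 28 to 50 mm above the shelf, thumbscrew towards the robot) gripping a thick glass jar of cedar beads: 76 mm across up to 62 mm height, shoulders in to a 44 mm neck from 83 mm, rim at 105 mm. Origin on the shelf under the collar's centre, z up. Neither clamp nor jar moves under ordinary screwing.
- mouth (a point): Point on the collar's axis at rim height. The jar sits off-centre in the collar: the true centre of its mouth is 1.5 mm from here, direction unknown. The mouth is a round recess, 36.4 mm wide, 5 mm deep, its edge chamfered 1 mm, with a flat ledge as floor (28 mm hole through it). The rim's outer edge is chamfered 2 mm. Glass and disc bear up to 80 N.
- thread (a point): Point 4 mm below the mouth point, at the height of the tops of the thread starts. Outside the neck run three right-hand threads 120 degrees apart, 50 mm across, 2.4 mm high, 215 degrees long, 18 mm lead per turn, starts tapered. How they stand about the axis must be felt: turned back anticlockwise under light pressure, the ring drops about 3 mm where its lugs leave the starts, ready to screw.
- disc: Loose white ceramic vent disc, 34.8 mm in diameter, 6 mm thick, lower edge chamfered 1.5 mm, eight small holes, knob in the middle, lying knob up on the shelf. Origin: centre of the underside, z up. Seated on the ledge its underside is 5 mm below the rim and its plate stands 1 mm above the rim, with 0.8 mm of play all round.
- knob (a point): Middle of the disc's upright round knob, 12 mm in diameter, from 6 to 24.5 mm above the disc's underside (this point 15 mm above it). The knob passes through the ring's hole.
- ring: Loose aluminium screw ring lying on the shelf flange up, as it goes on: 58 mm in diameter, 16.4 mm high, ribbed outside, bore 52 mm, a 3 mm flange at the top leaving a 27 mm hole. Near the lower edge inside are three lugs 120 degrees apart, 46 mm across their inner faces, 2.4 mm high, 7 mm long. Origin: centre of the underside; z up.
- ring_top (a point): Centre of the ring's top face. Set on the neck, the lugs land on the threads, the ring's underside 4 to 9.5 mm below the rim. Lightly pressed and turned clockwise (seen from above) it runs down 5 mm per 100 degrees. After 60 to 210 degrees the flange meets the disc (underside 12.4 mm below the rim); up to 35 degrees later the torque rises: 0.2 to 0.3 N m is snug, 0.5 N m held is too much.
- cover: Bystander: grey remote cover, a tray 168 x 48 x 20 mm, lying open side up.
- dish: Bystander: blue ceramic bowl-shaped dish, 96 mm across, 26 mm high, standing between the disc's and the ring's places.
- bottle: Bystander: small glass bottle, 42 mm across, 100 mm high with its stopper.
- cart: Bystander: grey game cartridge lying flat, 78 x 66 x 9 mm.
- tower: Bystander: black plastic cartridge tower, 86 x 78 x 180 mm.
- case: Bystander: flat black game case, 170 x 130 x 14 mm.
Things that resemble listed ones, but are neither listed nor needed, are in the scene too. There is more than one size of the disc; the one meant has the size given above.

How it is judged:
On the way, in this order (a step that is already met when the one before it is completed fails the run):
1. the disc lies flat on the ledge in the jar's mouth, let go, the ring not yet on it (horizontal distance between disc and mouth below 0.004 m and z of disc in the frame of mouth between -0.0062 and -0.004 m and angle between disc's own z axis and vertical below 0.05 rad and contact force between each of the fingers, ring and disc below 0.1 N), for 0.2 s.
2. the ring is screwed fully home over the seated disc and snug on it (horizontal distance between each of disc, ring and mouth below 0.004 m and z of disc in the frame of mouth between -0.0062 and -0.004 m and angle between each of disc, ring's own z axis and vertical below 0.05 rad and z of ring in the frame of mouth between -0.014 and -0.0118 m and contact force between ring and disc above 3 N), for 0.2 s.
At the end, for the whole second after the job is handed in: Disc flat (within 3 degrees) on its ledge, underside 4.0 to 6.2 mm below the rim; ring level over it, underside 11.8 to 14.0 mm below the rim, pressing on the disc with over 3 N; both centred within 4 mm of the site, let go and at rest (all of step 2 and linear speed of each of ring, disc below 0.01 m/s and angular speed of ring below 0.1 rad/s); the robot touches nothing.
It fails at once if the disc is forced against the glass, or clamped on it, with more than 80 N (contact force between disc and clamp above 80 N).
It fails at once if the ring is forced against the glass with more than 80 N (contact force between ring and clamp above 80 N).
It fails at once if the fingers strike the jar or its clamp with more than 15 N (contact force between the fingers and clamp above 15 N).
It fails at once if one of the other things on the shelf is moved more than 30 mm (distance of any of cover, dish, bottle, cart, tower, case from where it was at the start of the episode above 0.03 m).
It also fails if it takes over 64 s, if anything falls off the work surface, if the arm or the gripper's body presses on something with over 40 N, if the wrist force passes 120 N, or if a joint passes its speed limit or range.

## Robot

A 6-joint arm with a two-finger parallel gripper is mounted at the origin on the work surface. World frame = base frame: x ahead of the robot, y to its left, z up, the work surface at z = 0. Lengths are in m, angles in rad, forces in N, time in s.
With the tool pointing down it reaches from about 0.325 to 0.775 m from the base axis. Payload 5.5 kg.
Tool frame: the origin (TCP) lies midway between the tips of the shut fingers; the grasp point (between the pads) lies robot.tcp_to_grasp behind it (robot.tcp_to_grasp is the distance from the TCP to the grasp point, in m); z points along the fingers, y is the direction in which the jaws open and shut (so a half turn about z gives the same grasp; the last joint's range is limited). The gripper opens to 85 mm and grips with 20 to 120 N. Pads are 22 mm wide; open, the fingers measure 114 mm over their backs; the gripper's body (76 mm by 85 mm) begins 54 mm behind the grasp point. The pads swing forward as they close: fully open they stand 13 mm farther back than shut.
Start: joints at [1.105, 0.091, 1.231, -0, 1.82, -0.057], TCP at [0.239, 0.551, 0.231] pointing down, gripper open.
Joint ranges: [-2.87, 2.87], [-0.86, 2.18], [0.17, 2.46], [-1.51, 4.65], [0.06, 2.69], [-2.65, 2.65]. Speed limits (rad/s): [2.57, 2.57, 3.01, 3.14, 3.14, 3.14].

## Interface

Orientations are given as a unit quaternion [x, y, z, w].
In Python, from station import robot gives the robot as it stands.
- The arm moves only by the tool drive_tool, never from a script. Its argument "deltas" is a list of rows, each a list of 6 numbers: the shift along the world's x, y, z in mm, then the turn, a rotation vector about the world's x, y, z in rad. In form: [[tx, ty, tz, rx, ry, rz], ...]. A call has 1 to 20 rows; each row is the pose to reach, as a shift and turn from the pose commanded when the call began; what a row does not reach only later rows make up. A row lasts 1/10 s, in which the tool goes at most 50 mm and 8.59 degrees, less where a joint would pass 70% of its speed; a pose out of reach is approached as far as the arm can. A call with a gripper value outside its range is refused whole. "jaw" is the finger opening in mm, from 0 to 85.4, set as the call begins (left out, the last holds). The fingers move at their own pace and stop on an object; "newtons" is the grip in N (left out, the last holds). Time passes only in rows, so rows that repeat a pose let the fingers close. It gives the time, the measured TCP pose, the force and the opening at its end, in the units of the state.
- robot.get_state(): the state, without advancing time (a new reading comes with each control period).
- robot.snapshot(name): name is "scene" or "side" or "wrist"; returns a dict with "color" (480x640x3 uint8, blue, green, red), "mtx" (3x3 intrinsics, pixels), "rvec" (rotation vector, rad) and "tvec" (3), from world to camera coordinates, as OpenCV has them. Camera axes: x right, y down, z forward; pixel columns grow to the right and rows downward; lengths in m; the calibration is good to about 2 mm. A picture is of the moment at which its call begins. There is no depth.
- robot.finish_job(): hands the job in, once; it reports no verdict.
The state is a dict: "time_s": time; "joint_pos": joint angles; "qd": joint speeds; "joint_efforts": joint torques, N m; "ee_pos": TCP position; "orientation": TCP orientation; "contact_force": force on the tool from outside, world axes, zero at the start; "moment": the same for the moment, N m; "grip_width": finger opening in m.
Only numpy, scipy, OpenCV 4.12 (cv2) and the standard library are available. Lean on these libraries where they do the work, as an engineer would, in place of code of your own. Each camera call takes 0.05 s, during which the arm holds its last target.

## Working session

There is one attempt and no reset: what is moved stays moved. The work goes in short steps, Python scripts to look and compute and a tool call to move; the robot and the scene stay as the last step left them, time stands still between calls to the robot, and variables do not carry over. Pictures are saved under pics/ and viewed, and the job is handed in when it is done.

Besides the shell and the picture viewer there is one more tool, called after "Request:" as a command line: name --pt "numbers of a row" for each row, then --argument value for the rest. drive_tool: Moves the arm, as the interface text tells. Its arguments: {"type":"object","properties":{"deltas":{"type":"array","items":{"type":"array","items":{"type":"number"}}},"jaw":{"type":"number"},"newtons":{"type":"number"}},"required":["deltas"]}

```bash
ls; mkdir -p pics
python3 - <<'E'
from station import robot
import cv2
print(robot.get_state(), robot.tcp_to_grasp)
for n in ["scene","side","wrist"]:
    s=robot.snapshot(n); cv2.imwrite(f"pics/{n}0.png",s["color"]); print(n,s["mtx"],s["rvec"],s["tvec"])
E
```

```text
pics
{'time_s': 0.0, 'joint_pos': array([ 1.10531252e+00,  9.18563294e-02,  1.23192771e+00,  1.83526937e-07,
        1.81977548e+00, -5.66894845e-02]), 'qd': array([-2.06524453e-03, -9.38865182e-04,  1.55819656e-05, -8.59467493e-04,
        3.38553270e-04, -3.23581947e-04]), 'joint_efforts': array([-1.11835532e-03, -4.58716679e+01, -4.18034863e+01, -1.54880081e-04,
        1.11230771e-02,  3.80320091e-05]), 'ee_pos': array([0.23836866, 0.55030526, 0.23012876]), 'orientation': array([ 2.02976789e-01,  9.79183055e-01, -9.50080692e-04, -2.53939791e-04]), 'contact_force': array([-0.26873796,  0.509164  ,  0.51315185]), 'moment': array([-0.02907637,  0.03183627,  0.00426915]), 'grip_width': 0.08558787983409263} 0.0187
scene [[433.97871196   0.         316.30614705]
 [  0.         433.97871196 236.54440148]
 [  0.           0.           1.        ]] [ 2.23616269  0.80830045 -0.32762046] [-0.39705607 -0.17647805  1.20879375]
side [[532.56519535   0.         323.71139477]
 [  0.         532.56519535 248.71654729]
 [  0.           0.           1.        ]] [ 2.3318614  -0.44301715  0.18213504] [-0.47538648  0.20575268  1.22987547]
wrist [[399.13456312   0.         317.99591235]
 [  0.         399.13456312 239.57033118]
 [  0.           0.           1.        ]] [-2.40560414 -1.58034752 -0.2400846 ] [-0.59988198 -0.03966613  0.37809071]
```

View pics/scene0.png

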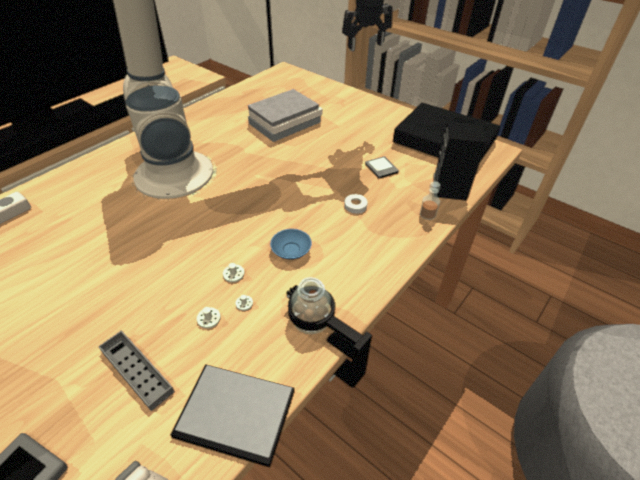

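View pics/side0.png

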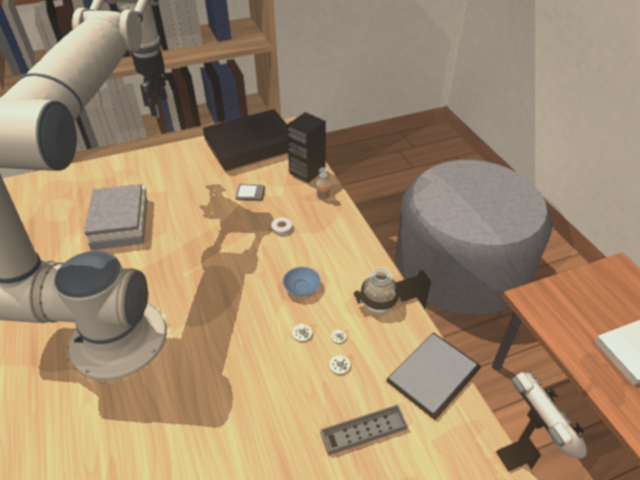

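View pics/wrist0.png

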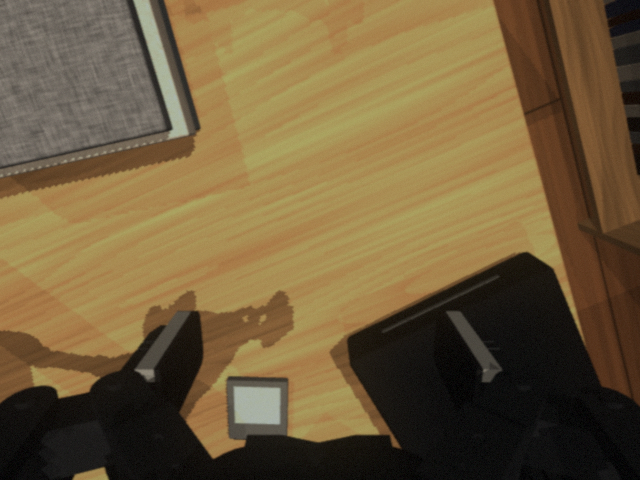

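Disc candidates in the scene view are (233,273), (208,318) and (244,303), all knobbed white discs. The ring is at (356,204) and the jar at (311,303). I'll enlarge to compare sizes.

Run:
```python
import cv2,numpy as np
a=cv2.imread("pics/scene0.png"); b=cv2.imread("pics/side0.png")
def crop(im,x,y,w,h,k): return cv2.resize(im[y:y+h,x:x+w],None,fx=k,fy=k,interpolation=cv2.INTER_CUBIC)
cv2.imwrite("pics/c1.png",crop(a,185,255,80,80,7))
cv2.imwrite("pics/c2.png",crop(b,285,315,80,70,8))
cv2.imwrite("pics/c3.png",crop(a,280,270,100,75,8))
cv2.imwrite("pics/c4.png",crop(b,345,260,100,75,8))
cv2.imwrite("pics/c5.png",np.vstack([crop(a,330,185,60,40,7),crop(b,255,207,60,40,7)]))
```

```text
(no output)
```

View pics/c1.png

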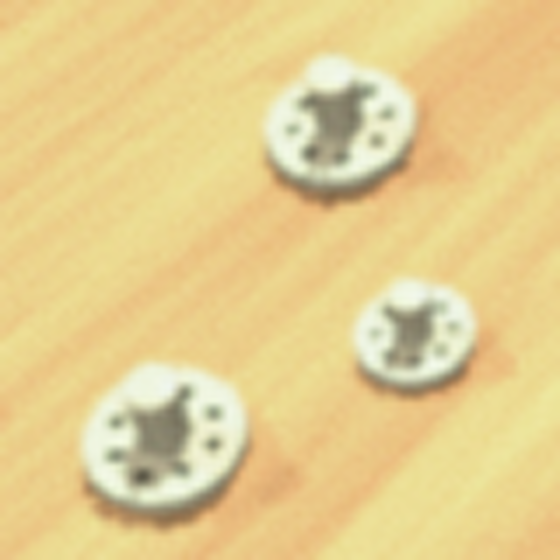

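View pics/c2.png

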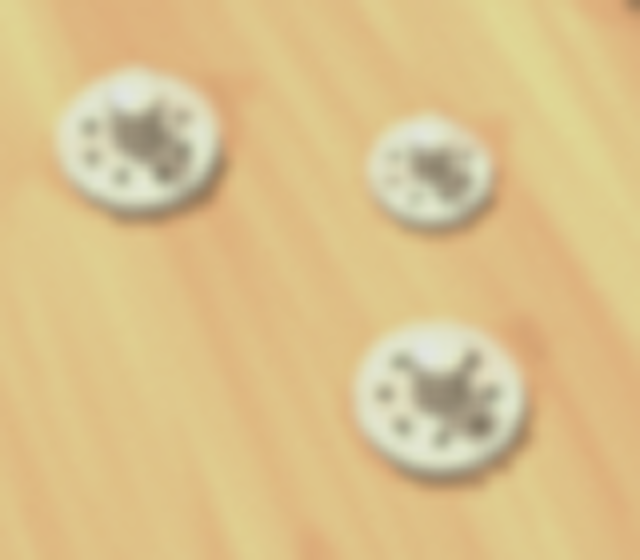

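View pics/c3.png

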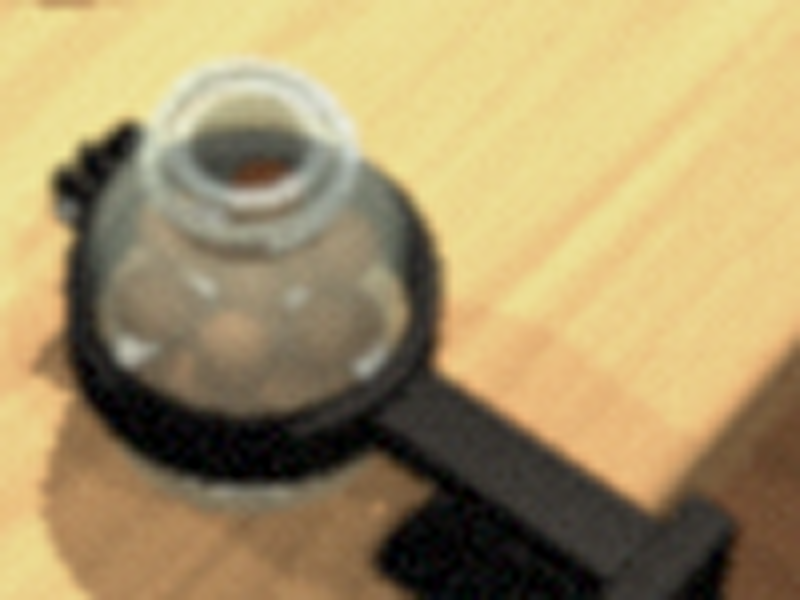

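View pics/c4.png

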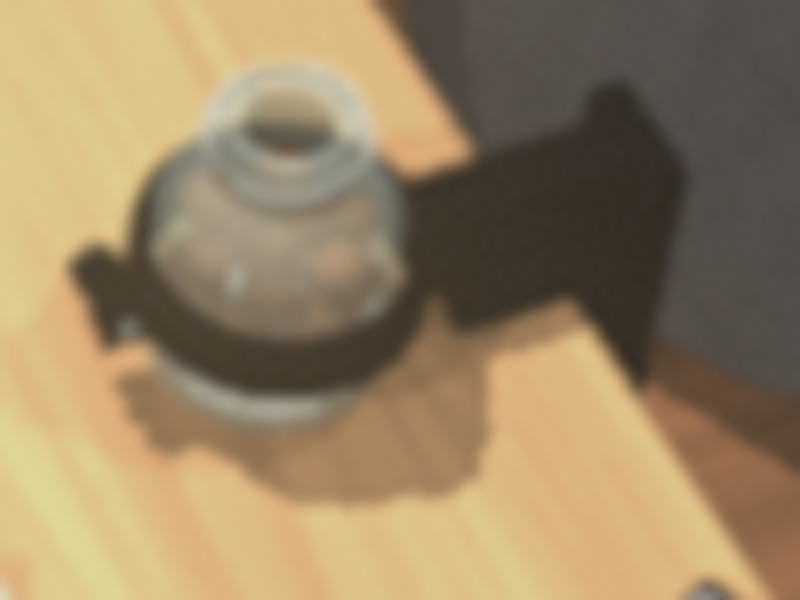

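View pics/c5.png

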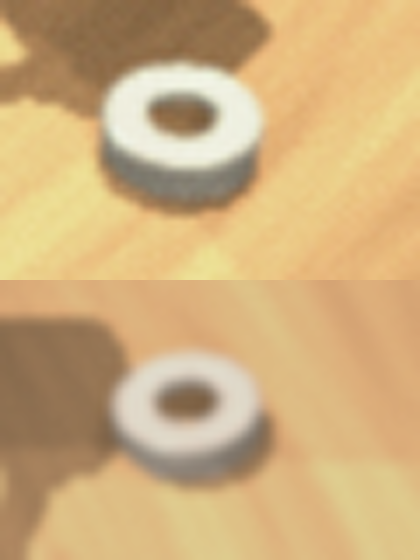

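```bash
cat > h.py <<'E'
import cv2,numpy as np,json
K={"scene":([433.97871196,316.30614705,236.54440148],[ 2.23616269,0.80830045,-0.32762046],[-0.39705607,-0.17647805,1.20879375]),
"side":([532.56519535,323.71139477,248.71654729],[2.3318614,-0.44301715,0.18213504],[-0.47538648,0.20575268,1.22987547])}
def cam(n,s=None):
    if s is not None: return s["mtx"],np.array(s["rvec"]),np.array(s["tvec"])
    k,r,t=K[n]; return np.array([[k[0],0,k[1]],[0,k[0],k[2]],[0,0,1]]),np.array(r),np.array(t)
def proj(c,P): return cv2.projectPoints(np.array(P,float).reshape(-1,3),c[1],c[2],c[0],None)[0].reshape(-1,2)
def back(c,uv,z):
    R=cv2.Rodrigues(c[1])[0]; C=-R.T@c[2].ravel(); d=R.T@np.linalg.inv(c[0])@np.array([uv[0],uv[1],1.]); return C+d*(z-C[2])/d[2]
def circ(x,y,z,r,n=72):
    a=np.linspace(0,2*np.pi,n,endpoint=False); return np.c_[x+r*np.cos(a),y+r*np.sin(a),np.full(n,z)]
from scipy.optimize import least_squares
def fitcirc(c,box,z):
    """fit x,y,r so projected bbox (x0,x1,y0,y1) matches"""
    b=np.array(box,float)
    p0=back(c,((b[0]+b[1])/2,(b[2]+b[3])/2),z)
    def f(p):
        q=proj(c,circ(p[0],p[1],z,p[2])); return np.array([q[:,0].min(),q[:,0].max(),q[:,1].min(),q[:,1].max()])-b
    s=least_squares(f,[p0[0],p0[1],.02]); return s.x,s.fun
E
python3 - <<'E'
from h import *
sc=lambda b,o,k:[(b[0]+.5)/k-.5+o[0],(b[1]+.5)/k-.5+o[0],(b[2]+.5)/k-.5+o[1],(b[3]+.5)/k-.5+o[1]]
for n,cn,o,k,b,z in [("A","scene",(185,255),7,(268,416,65,188),.006),("B","scene",(185,255),7,(83,247,367,510),.006),("C","scene",(185,255),7,(355,476,282,382),.006),
("A","side",(285,315),8,(58,220,68,206),.006),("B","side",(285,315),8,(355,528,322,468),.006),("C","side",(285,315),8,(370,494,116,222),.006),
("ring","scene",(330,185),7,(102,264,62,172),.0164),("ring","side",(255,207),7,(112,264,70,180),.0164),
("rim","scene",(280,270),8,(146,358,60,213),.102),("rim","side",(345,260),8,(203,376,60,180),.102)]:
    p,r=fitcirc(cam(cn),sc(b,o,k),z); print(n,cn,p[:2].round(4),"D",round(2000*p[2],1),r.round(1))
E
```

```text
A scene [ 0.4001 -0.1441] D 47.3 [-0.4  0.4  0.5 -0.5]
B scene [ 0.4475 -0.2557] D 47.0 [-0.3  0.3  0.3 -0.3]
C scene [ 0.475  -0.1844] D 35.5 [-0.1  0.1  0.1 -0.1]
A side [ 0.4002 -0.1434] D 47.6 [-0.1  0.1  0.2 -0.2]
B side [ 0.4484 -0.2553] D 47.2 [ 0.1 -0.1 -0.1  0.1]
C side [ 0.4748 -0.185 ] D 36.2 [-0.1  0.1  0.1 -0.1]
ring scene [0.4697 0.2121] D 59.6 [-0.2  0.2  0.3 -0.3]
ring side [0.468  0.2099] D 61.3 [-0.2  0.2  0.3 -0.3]
rim scene [ 0.6042 -0.1236] D 47.2 [ 0.4 -0.4 -0.5  0.5]
rim side [ 0.6034 -0.1249] D 48.6 [ 0.3 -0.3 -0.4  0.4]
```

Candidates are (233,273), about 47 mm; (208,318), about 47 mm; and (244,303), about 35.5 mm. Only (244,303) fits 34.8 mm, confirmed in both enlarged crops, so it is the target, at (0.475, -0.185). I'll move above it.

Request:
drive_tool --pt "235 -735 -60 0 0 0" --pt "235 -735 -60 0 0 0" --pt "235 -735 -60 0 0 0" --pt "235 -735 -60 0 0 0" --pt "235 -735 -60 0 0 0" --pt "235 -735 -60 0 0 0" --pt "235 -735 -60 0 0 0" --pt "235 -735 -60 0 0 0" --pt "235 -735 -60 0 0 0" --pt "235 -735 -60 0 0 0" --pt "235 -735 -60 0 0 0" --pt "235 -735 -60 0 0 0" --pt "235 -735 -60 0 0 0" --pt "235 -735 -60 0 0 0" --pt "235 -735 -60 0 0 0" --pt "235 -735 -60 0 0 0" --pt "235 -735 -60 0 0 0" --pt "235 -735 -60 0 0 0" --pt "235 -735 -60 0 0 0" --pt "235 -735 -60 0 0 0" --jaw 30

```text
time_s: 2.15
ee_pos: [0.4735, -0.1833, 0.1717]
orientation: [0.202, 0.979, 0.0, 0.0]
contact_force: [0.4, 0.0, 0.3]
grip_width: 0.0303
```

Run:
```python
from station import robot
from h import *
s=robot.get_state(); print({k:np.round(s[k],4) for k in s})
w=robot.snapshot("wrist"); cv2.imwrite("pics/w1.png",w["color"]); c=cam(0,w)
np.savez("w1.npz",m=c[0],r=c[1],t=c[2])
print(w["rvec"],w["tvec"],proj(c,[s["ee_pos"],[.475,-.185,.006],[.475,-.185,.0245],[.604,-.124,.105]]))
```

```text
{'time_s': np.float64(2.15), 'joint_pos': array([-4.3640e-01, -1.6260e-01,  1.5836e+00,  2.0000e-04,  1.7199e+00,
       -1.6001e+00]), 'qd': array([ 0.0002, -0.0008, -0.0038, -0.0016, -0.0018, -0.0009]), 'joint_efforts': array([-2.79000e-01, -3.44236e+01, -4.18297e+01, -1.45000e-02,
       -7.20000e-03,  4.90000e-03]), 'ee_pos': array([ 0.4735, -0.1833,  0.1717]), 'orientation': array([2.021e-01, 9.794e-01, 0.000e+00, 3.000e-04]), 'contact_force': array([0.4172, 0.0291, 0.2781]), 'moment': array([-0.0221, -0.0286, -0.0166]), 'grip_width': np.float64(0.0303)}
[-2.40475777 -1.58212189 -0.2434153 ] [-0.01955042 -0.50619516  0.16998433] [[317.15260181 313.7137766 ]
 [316.09898096 216.52579434]
 [316.01372101 222.55060163]
 [486.38595002 401.01829394]]
```

View pics/w1.png

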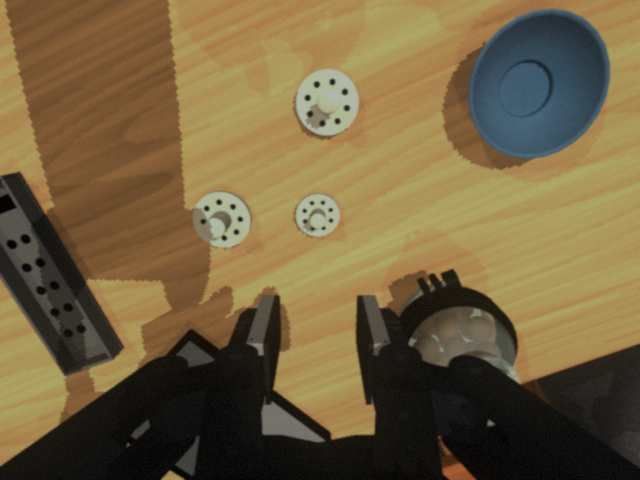

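Run:
```python
import cv2
a=cv2.imread("pics/w1.png")
cv2.imwrite("pics/c6.png",cv2.resize(a[185:245,285:350],None,fx=9,fy=9,interpolation=cv2.INTER_CUBIC))
```

```text
(no output)
```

View pics/c6.png

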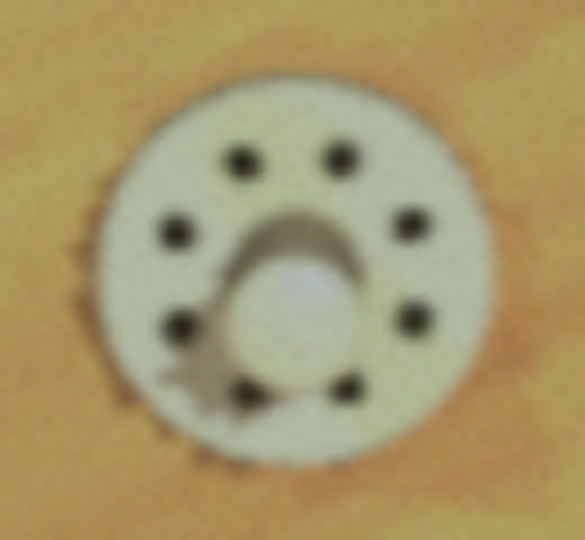

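Run:
```python
from h import *
d=np.load("w1.npz");c=(d["m"],d["r"],d["t"])
f=lambda x,y:(285+(x+.5)/9-.5,185+(y+.5)/9-.5)
p,r=fitcirc(c,[f(97,0)[0],f(495,0)[0],f(0,73)[1],f(0,465)[1]],.006); print(p*1000,r)
print(back(c,f(294,322),.0245), proj(cam("scene"),[[.4742,-.1839,.006]]))
```

```text
[ 474.13560424 -183.45612699   17.62660281] [-0.13203243  0.13198562  0.13351229 -0.13803643]
[ 0.4737842  -0.18348951  0.0245    ] [[243.8195664  301.55408081]]
```

Only the middle white disc (px 317,214, fitted diameter 35.3 mm) is the wanted one. The jaws straddle its line, so I'll descend and grip the knob.

Request:
drive_tool --pt "0.5 -0.5 -40 0 0 0" --pt "0.5 -0.5 -80 0 0 0" --pt "0.5 -0.5 -120 0 0 0" --pt "0.5 -0.5 -145 0 0 0" --pt "0.5 -0.5 -155 0 0 0" --pt "0.5 -0.5 -159 0 0 0" --pt "0.5 -0.5 -162 0 0 0" --pt "0.5 -0.5 -162 0 0 0" --pt "0.5 -0.5 -162 0 0 0"

```text
time_s: 3.1
ee_pos: [0.4749, -0.1853, 0.0109]
orientation: [0.203, 0.979, -0.0, 0.001]
contact_force: [0.1, -0.1, 0.5]
grip_width: 0.0301
```

Request:
drive_tool --pt "0 0 0 0 0 0" --pt "0 0 0 0 0 0" --pt "0 0 0 0 0 0" --pt "0 0 0 0 0 0" --pt "0 0 0 0 0 0" --pt "0 0 0 0 0 0" --jaw 4 --newtons 30

```text
time_s: 3.7
ee_pos: [0.4746, -0.1852, 0.0104]
orientation: [0.203, 0.979, -0.0, 0.001]
contact_force: [-0.5, 0.4, 6.3]
grip_width: 0.0104
```

Run:
```python
from station import robot
from h import *
s=robot.get_state(); print(s["contact_force"],s["grip_width"])
w=robot.snapshot("wrist"); cv2.imwrite("pics/w2.png",w["color"])
w=robot.snapshot("side"); cv2.imwrite("pics/s2.png",cv2.resize(w["color"][280:400,260:420],None,fx=5,fy=5,interpolation=cv2.INTER_CUBIC))
```

```text
[-0.45737429  0.36194653  6.29479711] 0.010370562579983943
```

View pics/w2.png

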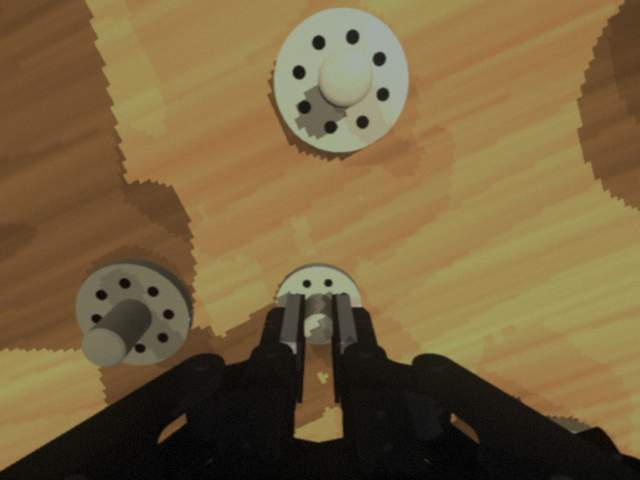

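View pics/s2.png

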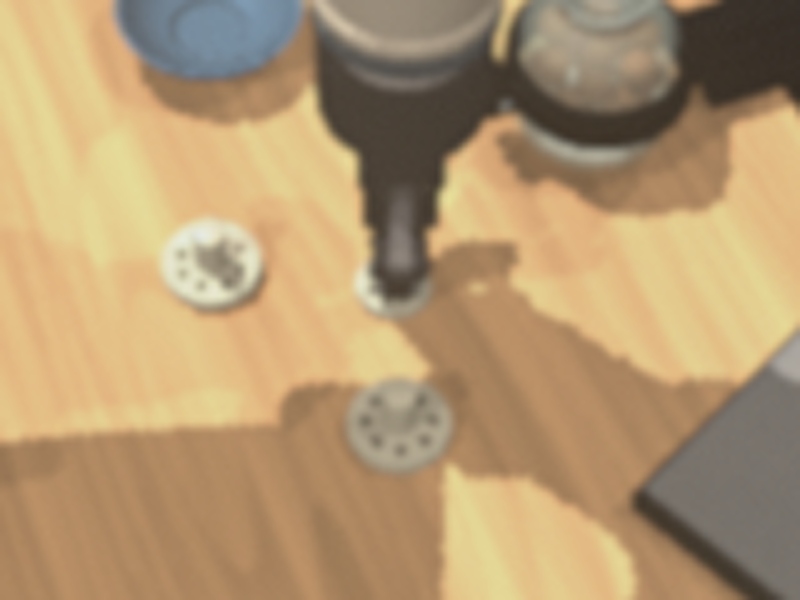

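The knob is held between the pads (px 320,320) and the disc sits level under them. I'll lift it and carry it above the jar for a wrist view of the rim.

Request:
drive_tool --pt "0 0 10 0 0 0" --pt "0 0 40 0 0 0" --pt "0 0 80 0 0 0" --pt "0 0 130 0 0 0" --pt "0 0 180 0 0 0" --pt "30 15 225 0 0 0" --pt "70 35 245 0 0 0" --pt "110 52 245 0 0 0" --pt "129 61 245 0 0 0" --pt "129 61 245 0 0 0" --pt "129 61 245 0 0 0" --pt "129 61 245 0 0 0"

```text
time_s: 5.0
ee_pos: [0.6022, -0.1244, 0.2544]
orientation: [0.203, 0.979, -0.0, -0.0]
contact_force: [-0.3, 0.2, -0.1]
grip_width: 0.0103
```

Run:
```python
from station import robot
from h import *
s=robot.get_state(); print({k:np.round(s[k],4) for k in s})
w=robot.snapshot("wrist"); cv2.imwrite("pics/w3.png",w["color"]); c=cam(0,w)
np.savez("w3.npz",m=c[0],r=c[1],t=c[2])
print(proj(c,[s["ee_pos"],[.604,-.124,.105]]))
for n in ["scene","side"]: cv2.imwrite(f"pics/{n}3.png",robot.snapshot(n)["color"])
```

```text
{'time_s': np.float64(5.0), 'joint_pos': array([-2.5890e-01,  1.3870e-01,  1.1384e+00, -3.0000e-04,  1.8649e+00,
       -1.4202e+00]), 'qd': array([-0.0079, -0.0148,  0.0037,  0.0018, -0.0027,  0.0018]), 'joint_efforts': array([ 4.42800e-01, -4.71366e+01, -4.16810e+01,  3.06000e-02,
       -1.73000e-02, -1.60000e-03]), 'ee_pos': array([ 0.6022, -0.1244,  0.2544]), 'orientation': array([ 2.033e-01,  9.791e-01, -1.000e-04, -2.000e-04]), 'contact_force': array([-0.2875,  0.1865, -0.062 ]), 'moment': array([-0.0036,  0.0157, -0.0361]), 'grip_width': np.float64(0.0103)}
[[317.11435431 313.7812224 ]
 [318.86684287 221.24857503]]
```

View pics/w3.png

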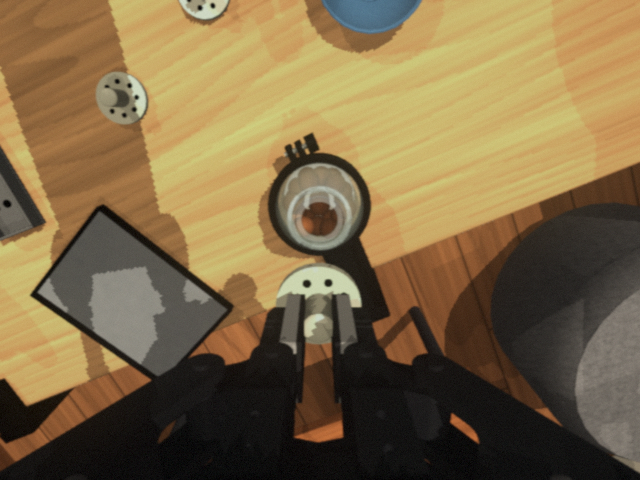

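Run:
```python
import cv2
a=cv2.imread("pics/w3.png")
cv2.imwrite("pics/c7.png",cv2.resize(a[160:260,265:375],None,fx=6,fy=6,interpolation=cv2.INTER_CUBIC))
```

```text
(no output)
```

View pics/c7.png

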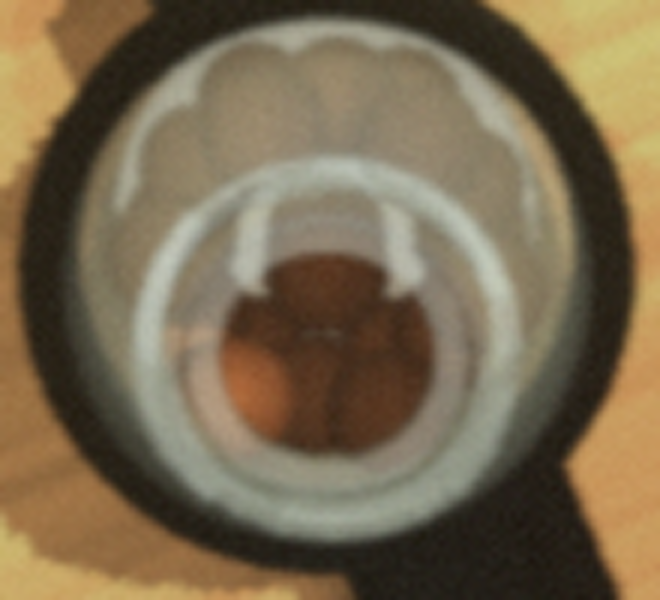

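Run:
```python
from h import *
d=np.load("w3.npz");c=(d["m"],d["r"],d["t"])
def f(b,o=(265,160),k=6): return [(b[0]+.5)/k-.5+o[0],(b[1]+.5)/k-.5+o[0],(b[2]+.5)/k-.5+o[1],(b[3]+.5)/k-.5+o[1]]
for n,b,z in [("outer",(135,522,155,542),.103),("hole28",(220,435,252,455),.0975),("hole28top",(220,435,252,455),.1),("inner",(160,495,185,495),.104),("collar",(22,635,-30,570),.05)]:
    p,r=fitcirc(c,f(b),z); print(n,(p*1000).round(2),r.round(2))
```

```text
outer [ 602.6  -123.     24.79] [-0.47  0.47  0.48 -0.5 ]
hole28 [ 604.07 -123.75   13.66] [ 0.23 -0.23 -0.24  0.24]
hole28top [ 603.48 -123.5    13.54] [ 0.23 -0.23 -0.24  0.24]
inner [ 601.16 -122.51   20.57] [ 0.65 -0.65 -0.65  0.68]
collar [ 605.08 -123.85   45.22] [ 0.02 -0.02 -0.02  0.03]
```

Run:
```python
import cv2
a=cv2.imread("pics/w3.png")
cv2.imwrite("pics/c8.png",cv2.resize(a[255:355,265:375],None,fx=6,fy=6,interpolation=cv2.INTER_CUBIC))
for n,(x,y) in {"scene":(260,200),"side":(320,190)}.items():
    b=cv2.imread(f"pics/{n}3.png"); cv2.imwrite(f"pics/c9{n}.png",cv2.resize(b[y:y+120,x:x+130],None,fx=5,fy=5,interpolation=cv2.INTER_CUBIC))
```

```text
(no output)
```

View pics/c8.png

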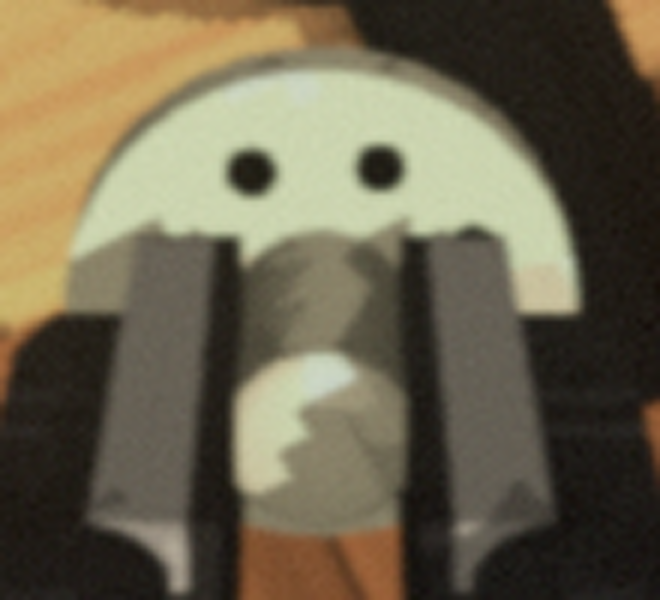

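View pics/c9scene.png

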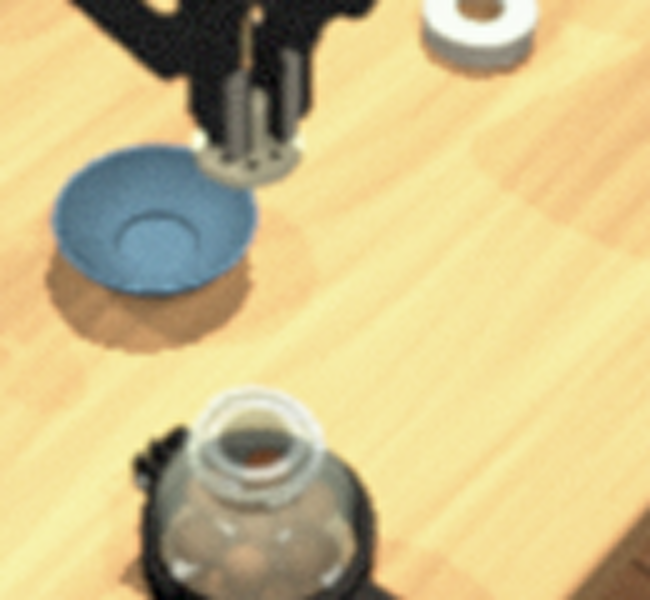

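View pics/c9side.png

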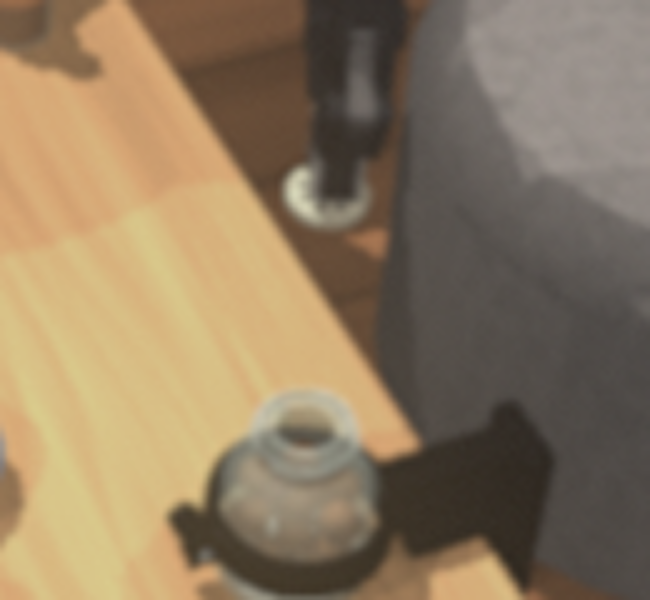

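Run:
```python
from h import *
d=np.load("w3.npz");c=(d["m"],d["r"],d["t"])
f=lambda x,y:((x+.5)/6-.5+265,(y+.5)/6-.5+255)
l,r,t=f(68,0)[0],f(580,0)[0],f(0,68)[1]
for z in (.248,.250,.252):
  def g(p):
    q=proj(c,circ(p[0],p[1],z,p[2])); return [q[:,0].min()-l,q[:,0].max()-r,q[:,1].min()-t]
  s=least_squares(g,[.602,-.124,.017]); print(z,(s.x*1000).round(2))
  print(back(c,f(320,440),z+.0185))
# world cams: held disc & rim
```

```text
0.248 [ 602.26 -123.78   17.52]
[ 0.60180676 -0.12389449  0.2665    ]
0.25 [ 601.33 -123.38   17.28]
[ 0.60075475 -0.12343905  0.2685    ]
0.252 [ 600.41 -122.99   17.05]
[ 0.59970275 -0.1229836   0.2705    ]
```

Mouth is near (603.3,-123.5) mm and the held disc near (601.8,-123.6). I'll lower to just above the rim and check again.

Request:
drive_tool --pt "1 0 -40 0 0 0" --pt "1 0 -80 0 0 0" --pt "1 0 -110 0 0 0" --pt "1 0 -122 0 0 0" --pt "1 0 -129 0 0 0" --pt "1 0 -129 0 0 0" --pt "1 0 -129 0 0 0" --pt "1 0 -129 0 0 0"

```text
time_s: 5.95
ee_pos: [0.6049, -0.1242, 0.1276]
orientation: [0.203, 0.979, -0.0, 0.002]
contact_force: [1.0, 0.3, 0.3]
grip_width: 0.0102
```

Run:
```python
from station import robot
from h import *
s=robot.get_state(); print({k:np.round(s[k],4) for k in ("time_s","ee_pos","contact_force","moment","grip_width")})
w=robot.snapshot("wrist")["color"]; cv2.imwrite("pics/w4.png",cv2.resize(w[200:350,230:410],None,fx=4,fy=4,interpolation=cv2.INTER_CUBIC))
b=robot.snapshot("scene")["color"];cv2.imwrite("pics/c10.png",cv2.resize(b[245:335,260:370],None,fx=6,fy=6,interpolation=cv2.INTER_CUBIC))
b=robot.snapshot("side")["color"];cv2.imwrite("pics/c11.png",cv2.resize(b[225:315,325:435],None,fx=6,fy=6,interpolation=cv2.INTER_CUBIC))
```

```text
{'time_s': np.float64(5.95), 'ee_pos': array([ 0.6049, -0.1242,  0.1276]), 'contact_force': array([0.9865, 0.3202, 0.3087]), 'moment': array([0.021 , 0.0373, 0.011 ]), 'grip_width': np.float64(0.0102)}
```

View pics/w4.png

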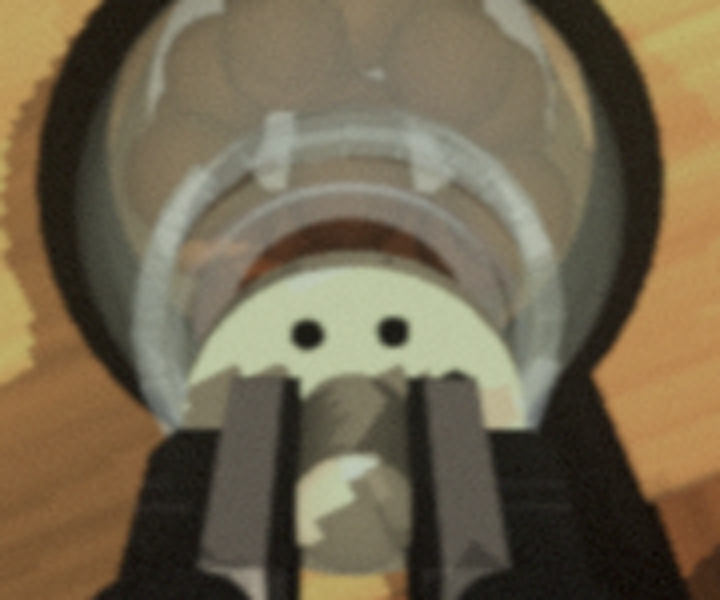

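View pics/c10.png

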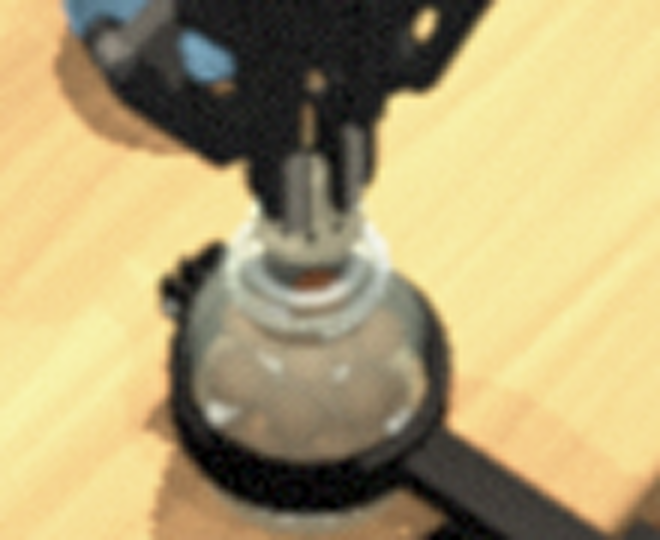

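View pics/c11.png

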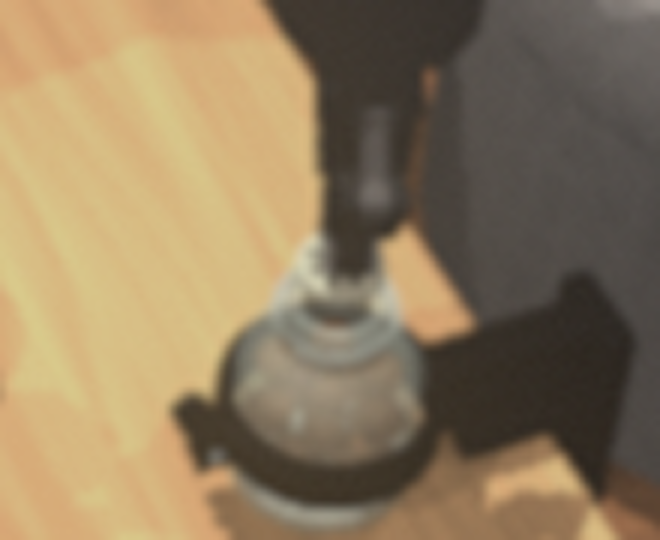

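Disc is about 0.7 mm right of centre (px 356 vs rim 349 in the crop). I'll correct that and lower gently.

Request:
drive_tool --pt "-1.2 -0.3 0 0 0 0" --pt "-1.2 -0.3 -4 0 0 0" --pt "-1.2 -0.3 -7 0 0 0" --pt "-1.2 -0.3 -9 0 0 0" --pt "-1.2 -0.3 -10 0 0 0" --pt "-1.2 -0.3 -10 0 0 0" --pt "-1.2 -0.3 -10 0 0 0"

```text
time_s: 6.8
ee_pos: [0.6029, -0.1242, 0.1153]
orientation: [0.203, 0.979, -0.0, 0.0]
contact_force: [0.1, 1.2, 1.1]
grip_width: 0.0106
```

Request:
drive_tool --pt "0 0 -1 0 0 0" --pt "0 0 -2 0 0 0" --pt "0 0 -2.5 0 0 0" --pt "0 0 -2.5 0 0 0"

```text
time_s: 7.2
ee_pos: [0.603, -0.1243, 0.1131]
orientation: [0.203, 0.979, -0.0, 0.0]
contact_force: [0.6, -0.6, 1.1]
grip_width: 0.0105
```

Request:
drive_tool --pt "0 0 -1 0 0 0" --pt "0 0 -2 0 0 0" --pt "0 0 -2.5 0 0 0" --pt "0 0 -2.5 0 0 0"

```text
time_s: 7.6
ee_pos: [0.6033, -0.1243, 0.1105]
orientation: [0.203, 0.979, 0.0, 0.001]
contact_force: [3.1, -0.2, 1.7]
grip_width: 0.0105
```

Request:
drive_tool --pt "0.5 0 0 0 0 0" --pt "0.5 0 -0.5 0 0 0" --pt "0.5 0 -0.8 0 0 0" --pt "0.5 0 -0.8 0 0 0"

```text
time_s: 8.0
ee_pos: [0.6034, -0.1243, 0.1103]
orientation: [0.203, 0.979, -0.0, 0.0]
contact_force: [1.3, -0.8, 5.4]
grip_width: 0.0102
```

Upward force of 5.4 N with the underside at ledge height means it is seated. Release.

Request:
drive_tool --pt "0 0 0.3 0 0 0" --pt "0 0 0.3 0 0 0" --pt "0 0 0.3 0 0 0" --pt "0 0 0.3 0 0 0" --jaw 30

```text
time_s: 8.4
ee_pos: [0.6029, -0.1241, 0.1091]
orientation: [0.203, 0.979, 0.0, -0.001]
contact_force: [-0.6, -0.2, -0.2]
grip_width: 0.03
```

Request:
drive_tool --pt "0 0 20 0 0 0" --pt "0 0 60 0 0 0" --pt "0 0 100 0 0 0" --pt "0 0 140 0 0 0" --pt "0 0 140 0 0 0" --pt "0 0 140 0 0 0"

```text
time_s: 9.0
ee_pos: [0.6037, -0.1243, 0.251]
orientation: [0.203, 0.979, -0.0, 0.001]
contact_force: [0.7, 1.3, -0.6]
grip_width: 0.0302
```

Run:
```python
from station import robot
from h import *
s=robot.get_state(); print({k:np.round(s[k],4) for k in ("time_s","ee_pos","contact_force","moment","grip_width","joint_pos")})
W=robot.snapshot("wrist");w=W["color"];c=cam(0,W);np.savez("w5.npz",m=c[0],r=c[1],t=c[2]); cv2.imwrite("pics/w5.png",cv2.resize(w[160:270,260:380],None,fx=6,fy=6,interpolation=cv2.INTER_CUBIC))
b=robot.snapshot("scene")["color"];cv2.imwrite("pics/scene5.png",b);cv2.imwrite("pics/c10b.png",cv2.resize(b[245:335,260:370],None,fx=6,fy=6,interpolation=cv2.INTER_CUBIC))
```

```text
{'time_s': np.float64(9.0), 'ee_pos': array([ 0.6037, -0.1243,  0.251 ]), 'contact_force': array([ 0.7133,  1.2815, -0.631 ]), 'moment': array([-0.013 ,  0.0118, -0.0384]), 'grip_width': np.float64(0.0302), 'joint_pos': array([-0.2583,  0.1388,  1.1444, -0.    ,  1.8559, -1.4203])}
```

View pics/w5.png

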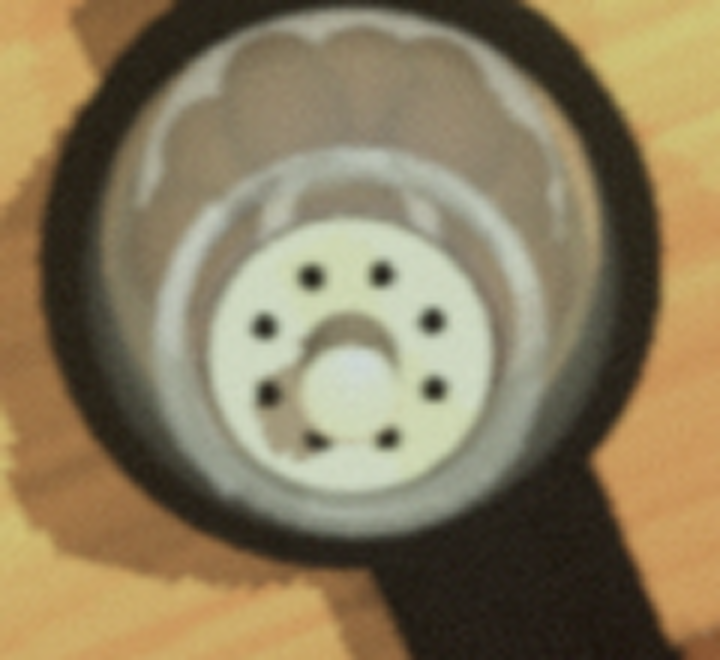

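View pics/c10b.png

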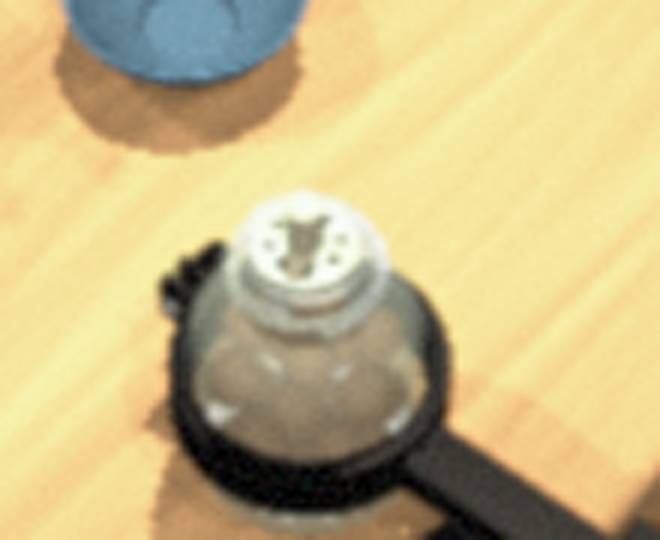

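Run:
```python
from h import *
d=np.load("w5.npz");c=(d["m"],d["r"],d["t"])
f=lambda b,o=(260,160),k=6: [(b[0]+.5)/k-.5+o[0],(b[1]+.5)/k-.5+o[0],(b[2]+.5)/k-.5+o[1],(b[3]+.5)/k-.5+o[1]]
print(fitcirc(c,f((208,495,215,493)),.106))
s=cam("scene")
for n,uv,z in [("cart",(381,167),.009),("dish",(291,245),.02),("bottle",(429,208),.0),("case?",(285,115),0.03),("jar",(311,288),.105)]: print(n,back(s,uv,z).round(3))
```

```text
(array([ 0.60301268, -0.12331139,  0.01772759]), array([ 0.00957521, -0.00957117, -0.00970475,  0.01006067]))
cart [0.432 0.386 0.009]
dish [ 0.45  -0.011  0.02 ]
bottle [0.619 0.327 0.   ]
case? [0.057 0.397 0.03 ]
jar [ 0.608 -0.128  0.105]
```

Disc seats flat and concentric in the mouth (fit centre 603.0,-123.3 mm). Next, the ring.

Request:
drive_tool --pt "-135 335 -50 0 0 -0.9" --pt "-135 335 -50 0 0 -0.9" --pt "-135 335 -50 0 0 -0.9" --pt "-135 335 -50 0 0 -0.9" --pt "-135 335 -50 0 0 -0.9" --pt "-135 335 -50 0 0 -0.9" --pt "-135 335 -50 0 0 -0.9" --pt "-135 335 -50 0 0 -0.9" --pt "-135 335 -50 0 0 -0.9" --pt "-135 335 -50 0 0 -0.9" --pt "-135 335 -50 0 0 -0.9" --pt "-135 335 -50 0 0 -0.9" --pt "-135 335 -50 0 0 -0.9" --jaw 72

```text
time_s: 10.4
ee_pos: [0.4688, 0.2098, 0.1998]
orientation: [0.609, 0.793, -0.0, 0.0]
contact_force: [-0.4, 0.3, 0.3]
grip_width: 0.0717
```

Run:
```python
from station import robot
from h import *
s=robot.get_state(); print({k:np.round(s[k],4) for k in ("time_s","ee_pos","orientation","contact_force","moment","grip_width","joint_pos")})
W=robot.snapshot("wrist");w=W["color"];c=cam(0,W);np.savez("w6.npz",m=c[0],r=c[1],t=c[2]); cv2.imwrite("pics/w6.png",w)
print(proj(c,[[.469,.211,.0164]]))
```

```text
{'time_s': np.float64(10.4), 'ee_pos': array([0.4688, 0.2098, 0.1998]), 'orientation': array([ 6.094e-01,  7.929e-01, -1.000e-04,  0.000e+00]), 'contact_force': array([-0.4076,  0.2977,  0.2608]), 'moment': array([ 0.0223, -0.0069, -0.0255]), 'grip_width': np.float64(0.0717), 'joint_pos': array([ 3.5470e-01, -1.4590e-01,  1.5191e+00, -1.0000e-04,  1.7684e+00,
        9.4400e-02])}
[[317.12696517 208.83958969]]
```

View pics/w6.png

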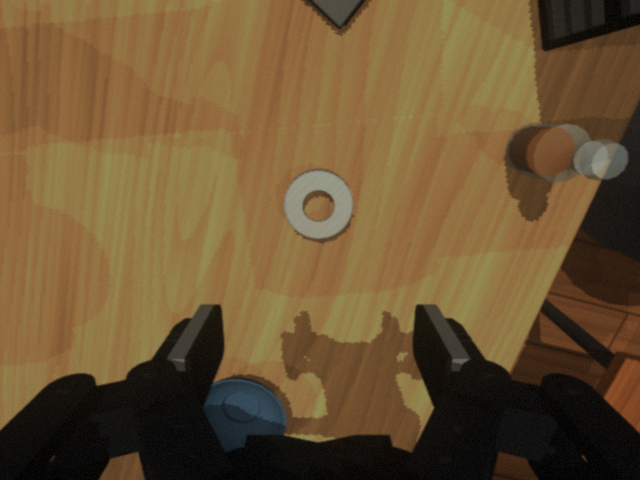

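Run:
```python
import cv2
a=cv2.imread("pics/w6.png")
cv2.imwrite("pics/c12.png",cv2.resize(a[160:250,270:370],None,fx=6,fy=6,interpolation=cv2.INTER_CUBIC))
```

```text
(no output)
```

View pics/c12.png

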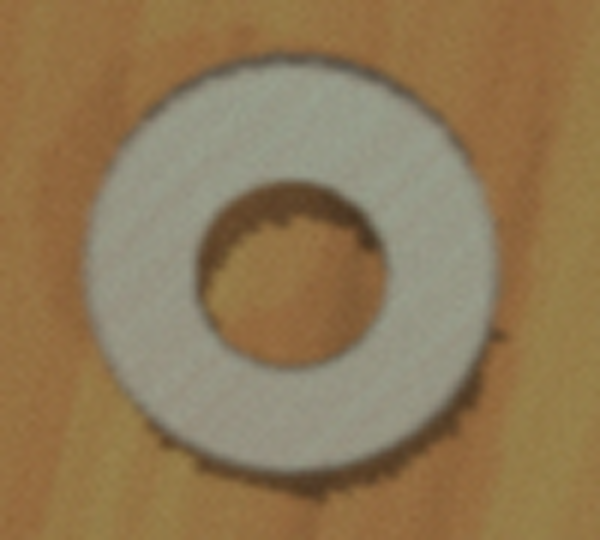

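Run:
```python
from h import *
d=np.load("w6.npz");c=(d["m"],d["r"],d["t"])
f=lambda b,o=(270,160),k=6: [(b[0]+.5)/k-.5+o[0],(b[1]+.5)/k-.5+o[0],(b[2]+.5)/k-.5+o[1],(b[3]+.5)/k-.5+o[1]]
print(fitcirc(c,f((85,498,59,470)),.0164)); print(fitcirc(c,f((196,388,180,369)),.015))
```

```text
(array([0.46889716, 0.21475514, 0.02879155]), array([-0.23519944,  0.23522946,  0.23346128, -0.24584126]))
(array([0.4692592 , 0.21367083, 0.01338889]), array([-0.03307337,  0.03307532,  0.03333784, -0.03414431]))
```

Request:
drive_tool --pt "0 3.5 -45 0 0 0" --pt "0 3.5 -90 0 0 0" --pt "0 3.5 -135 0 0 0" --pt "0 3.5 -170 0 0 0" --pt "0 3.5 -185 0 0 0" --pt "0 3.5 -192 0 0 0" --pt "0 3.5 -197 0 0 0" --pt "0 3.5 -200 0 0 0" --pt "0 3.5 -201 0 0 0" --pt "0 3.5 -201 0 0 0"

```text
time_s: 11.45
ee_pos: [0.469, 0.2146, -0.0001]
orientation: [0.609, 0.793, 0.001, 0.0]
contact_force: [-0.9, 0.6, -0.0]
grip_width: 0.0718
```

Run:
```python
from station import robot
from h import *
W=robot.snapshot("wrist");w=W["color"];cv2.imwrite("pics/w7.png",w)
b=robot.snapshot("side")["color"];cv2.imwrite("pics/s7.png",cv2.resize(b[170:270,220:350],None,fx=5,fy=5,interpolation=cv2.INTER_CUBIC))
```

```text
(no output)
```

View pics/w7.png

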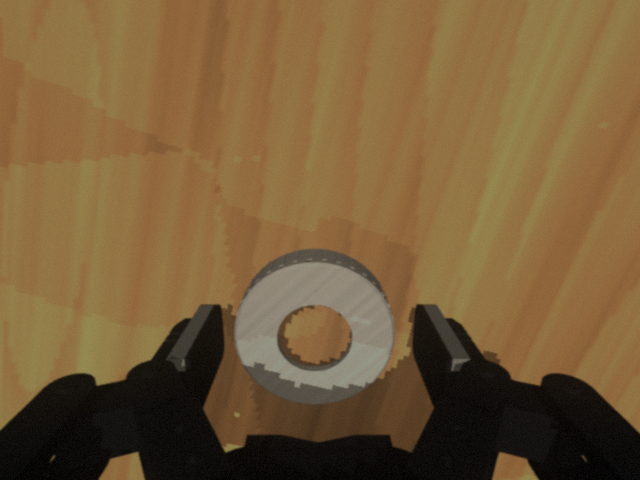

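View pics/s7.png

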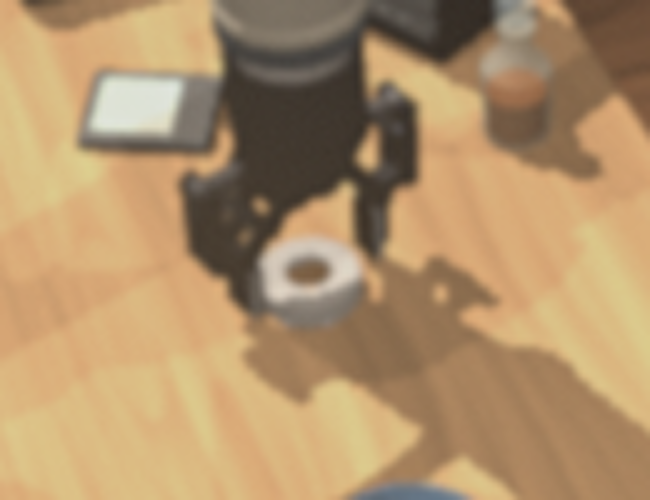

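Request:
drive_tool --pt "0 0 0 0 0 0" --pt "0 0 0 0 0 0" --pt "0 0 0 0 0 0" --pt "0 0 0 0 0 0" --pt "0 0 0 0 0 0" --pt "0 0 0 0 0 0" --jaw 48 --newtons 40

```text
time_s: 12.15
ee_pos: [0.4689, 0.2145, -0.0003]
orientation: [0.609, 0.793, 0.001, 0.0]
contact_force: [-0.1, -0.8, 5.1]
grip_width: 0.0565
```

Run:
```python
from station import robot
from h import *
s=robot.get_state(); print({k:np.round(s[k],4) for k in ("time_s","ee_pos","contact_force","moment","grip_width")})
W=robot.snapshot("wrist");w=W["color"];cv2.imwrite("pics/w8.png",w);c=cam(0,W);np.savez("w8.npz",m=c[0],r=c[1],t=c[2])
b=robot.snapshot("side")["color"];cv2.imwrite("pics/s8.png",cv2.resize(b[170:270,220:350],None,fx=5,fy=5,interpolation=cv2.INTER_CUBIC))
```

```text
{'time_s': np.float64(12.15), 'ee_pos': array([ 4.689e-01,  2.145e-01, -3.000e-04]), 'contact_force': array([-0.1105, -0.8249,  5.1305]), 'moment': array([ 0.0382,  0.1329, -0.0411]), 'grip_width': np.float64(0.0565)}
```

View pics/w8.png

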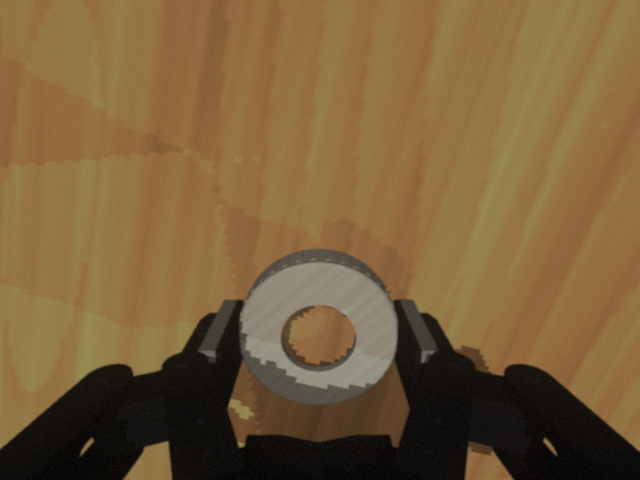

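View pics/s8.png

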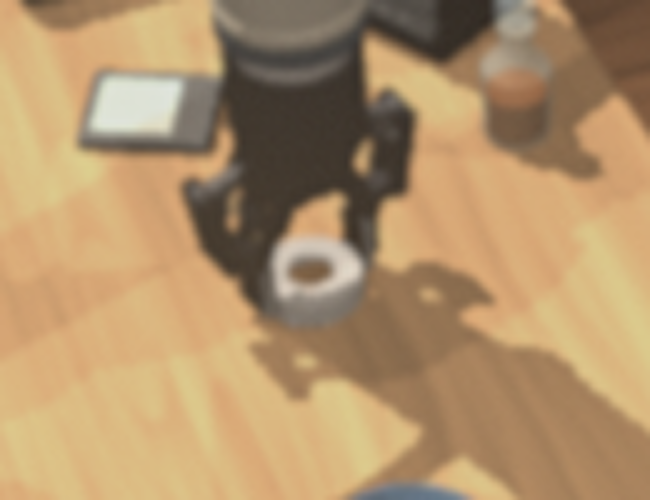

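Run:
```python
import cv2
a=cv2.imread("pics/w8.png")
cv2.imwrite("pics/c13.png",cv2.resize(a[240:415,225:415],None,fx=4,fy=4,interpolation=cv2.INTER_CUBIC))
```

```text
(no output)
```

View pics/c13.png

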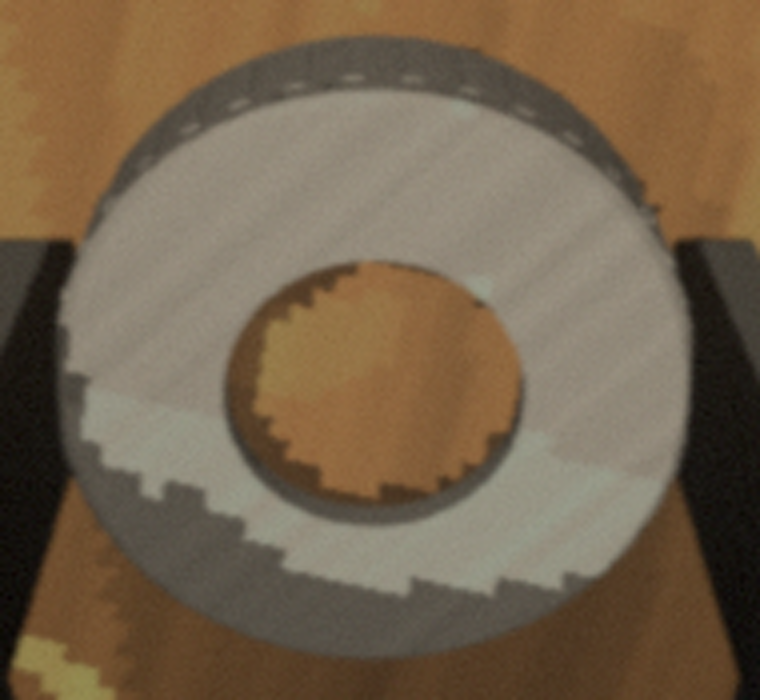

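Run:
```python
from h import *
d=np.load("w8.npz");c=(d["m"],d["r"],d["t"])
f=lambda b,o=(225,240),k=4: [(b[0]+.5)/k-.5+o[0],(b[1]+.5)/k-.5+o[0],(b[2]+.5)/k-.5+o[1],(b[3]+.5)/k-.5+o[1]]
for z in (.0154,.0164,.0174):
  print(z,fitcirc(c,f((58,692,88,660)),z),fitcirc(c,f((225,523,260,525)),z))
```

```text
0.0154 (array([0.47004818, 0.21442152, 0.02862631]), array([-0.71473242,  0.71551963,  0.76485314, -0.86156214])) (array([0.47009778, 0.21385207, 0.01341901]), array([-0.13940128,  0.13947305,  0.15374015, -0.16254583]))
0.0164 (array([0.4698883 , 0.21500185, 0.02839949]), array([-0.7147324 ,  0.71551961,  0.76485322, -0.8615621 ])) (array([0.46993751, 0.21443692, 0.01331268]), array([-0.13940128,  0.13947305,  0.15374014, -0.16254583]))
0.0174 (array([0.46972842, 0.21558219, 0.02817266]), array([-0.7147324 ,  0.71551961,  0.76485323, -0.8615621 ])) (array([0.46977723, 0.21502176, 0.01320635]), array([-0.13940128,  0.13947305,  0.15374014, -0.16254583]))
```

Ring is held level and centred in the jaws. I'll carry it over the jar.

Request:
drive_tool --pt "0 0 10 0 0 0" --pt "0 0 40 0 0 0" --pt "0 0 90 0 0 0" --pt "0 0 140 0 0 0" --pt "20 -50 180 0 0 0" --pt "38 -95 190 0 0 0" --pt "56 -140 190 0 0 0" --pt "74 -185 190 0 0 0" --pt "92 -230 190 0 0 0" --pt "108 -275 190 0 0 0" --pt "122 -310 190 0 0 0" --pt "134 -338 190 0 0 0" --pt "134 -338 190 0 0 0" --pt "134 -338 190 0 0 0" --pt "134 -338 190 0 0 0"

```text
time_s: 13.75
ee_pos: [0.602, -0.1227, 0.1888]
orientation: [0.608, 0.794, 0.0, -0.0]
contact_force: [-0.3, -0.3, -0.9]
grip_width: 0.0566
```

Run:
```python
from station import robot
from h import *
s=robot.get_state(); print({k:np.round(s[k],4) for k in ("time_s","ee_pos","contact_force","moment","grip_width","joint_pos")})
W=robot.snapshot("wrist");w=W["color"];cv2.imwrite("pics/w9.png",w);c=cam(0,W)
print(proj(c,[s["ee_pos"],[.603,-.124,.1245],[.603,-.124,.106]]))
```

```text
{'time_s': np.float64(13.75), 'ee_pos': array([ 0.602 , -0.1227,  0.1888]), 'contact_force': array([-0.2607, -0.2918, -0.8787]), 'moment': array([-0.0222,  0.0255,  0.0097]), 'grip_width': np.float64(0.0566), 'joint_pos': array([-2.5670e-01,  1.2600e-01,  1.2683e+00,  4.0000e-04,  1.7479e+00,
       -5.1950e-01])}
[[315.45118509 315.29496413]
 [317.19184555 261.90300049]
 [317.22595641 251.01422235]]
```

View pics/w9.png

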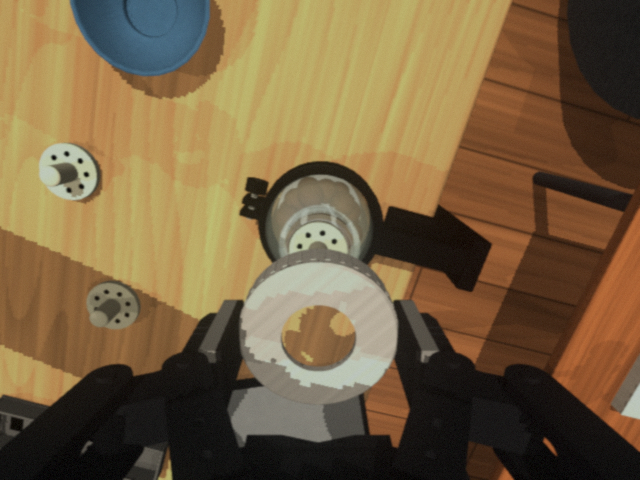

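Request:
drive_tool --pt "0.7 -0.7 -30 0 0 0" --pt "0.7 -0.7 -55 0 0 0" --pt "0.7 -0.7 -70 0 0 0" --pt "0.7 -0.7 -77 0 0 0" --pt "0.7 -0.7 -80 0 0 0" --pt "0.7 -0.7 -80 0 0 0" --pt "0.7 -0.7 -80 0 0 0"

```text
time_s: 14.5
ee_pos: [0.6036, -0.1245, 0.1103]
orientation: [0.609, 0.793, 0.0, 0.001]
contact_force: [0.3, -0.5, -0.6]
grip_width: 0.0572
```

Request:
drive_tool --pt "-0.3 0.4 -1 0 0 0" --pt "-0.3 0.4 -2 0 0 0" --pt "-0.3 0.4 -3 0 0 0" --pt "-0.3 0.4 -3 0 0 0" --pt "-0.3 0.4 -3 0 0 0"

```text
time_s: 15.0
ee_pos: [0.6027, -0.124, 0.1057]
orientation: [0.609, 0.793, -0.0, -0.0]
contact_force: [0.2, 0.4, -0.8]
grip_width: 0.0565
```

Request:
drive_tool --pt "0 0 -1 0 0 0" --pt "0 0 -2 0 0 0" --pt "0 0 -3 0 0 0" --pt "0 0 -3 0 0 0"

```text
time_s: 15.4
ee_pos: [0.6026, -0.124, 0.1025]
orientation: [0.609, 0.793, -0.0, -0.0]
contact_force: [-0.2, 0.5, -0.7]
grip_width: 0.0565
```

Request:
drive_tool --pt "0 0 -1 0 0 0" --pt "0 0 -2 0 0 0" --pt "0 0 -2 0 0 0"

```text
time_s: 15.7
ee_pos: [0.6026, -0.124, 0.1006]
orientation: [0.609, 0.793, -0.0, -0.0]
contact_force: [-0.1, -0.6, -1.1]
grip_width: 0.0566
```

Request:
drive_tool --pt "0 0 -1 0 0 0" --pt "0 0 -2 0 0 0" --pt "0 0 -2 0 0 0"

```text
time_s: 16.0
ee_pos: [0.6026, -0.124, 0.0985]
orientation: [0.609, 0.793, -0.0, -0.0]
contact_force: [0.3, 0.5, -0.6]
grip_width: 0.0565
```

Request:
drive_tool --pt "0 0 -0.5 0 0 0" --pt "0 0 -1 0 0 0" --pt "0 0 -1 0 0 0"

```text
time_s: 16.3
ee_pos: [0.6027, -0.124, 0.0977]
orientation: [0.609, 0.793, -0.0, -0.0]
contact_force: [0.5, 0.2, -0.5]
grip_width: 0.0567
```

Request:
drive_tool --pt "0 0 -0.5 0 0 0" --pt "0 0 -1 0 0 0" --pt "0 0 -1 0 0 0"

```text
time_s: 16.6
ee_pos: [0.6027, -0.124, 0.0967]
orientation: [0.609, 0.793, 0.0, -0.0]
contact_force: [0.7, -0.0, -1.4]
grip_width: 0.0565
```

Request:
drive_tool --pt "0 0 -0.5 0 0 0" --pt "0 0 -1 0 0 0" --pt "0 0 -1 0 0 0"

```text
time_s: 16.9
ee_pos: [0.6028, -0.124, 0.0966]
orientation: [0.609, 0.793, 0.0, 0.0]
contact_force: [-1.0, 0.7, 4.4]
grip_width: 0.0569
```

Contact with 4-5 N at underside about 8 mm below the rim means the lugs are resting on the threads. I'll turn clockwise under light pressure, following the lead.

Request:
drive_tool --pt "0 0 -0.4 0 0 -0.14" --pt "0 0 -0.8 0 0 -0.28" --pt "0 0 -1.2 0 0 -0.42"

```text
time_s: 17.2
ee_pos: [0.6031, -0.1243, 0.0953]
orientation: [0.763, 0.647, 0.0, 0.001]
contact_force: [-0.5, -0.3, 3.6]
grip_width: 0.0567
```

```bash
cat > st.py <<'E'
from station import robot
import numpy as np
s=robot.get_state(); q=s["orientation"]; yaw=2*np.arctan2(q[1],q[0])-np.pi/2
print(s["time_s"],"pos",(s["ee_pos"]*1000).round(2),"F",s["contact_force"].round(2),"M",s["moment"].round(3),"w",round(s["grip_width"]*1000,1),"yaw",round(float(yaw),3),"j6",s["joint_pos"][5].round(3),"tilt",q[2:].round(4))
E
python3 st.py
```

```text
17.2 pos [ 603.05 -124.29   95.33] F [-0.54 -0.32  3.57] M [-0.09   0.142  0.063] w 56.7 yaw -0.164 j6 -0.095 tilt [0.0003 0.0007]
```

Request:
drive_tool --pt "0 0 -0.4 0 0 -0.14" --pt "0 0 -0.8 0 0 -0.28" --pt "0 0 -1.2 0 0 -0.42"

```text
time_s: 17.5
ee_pos: [0.6031, -0.1244, 0.0942]
orientation: [0.881, 0.474, 0.0, 0.001]
contact_force: [-0.9, -0.2, 2.3]
grip_width: 0.0568
```

```bash
python3 st.py
```

```text
17.5 pos [ 603.05 -124.38   94.17] F [-0.9  -0.15  2.31] M [-0.047  0.205  0.067] w 56.8 yaw -0.584 j6 0.325 tilt [0.0004 0.0006]
```

Request:
drive_tool --pt "0 0 -0.4 0 0 -0.14" --pt "0 0 -0.8 0 0 -0.28" --pt "0 0 -1.2 0 0 -0.42"

```text
time_s: 17.8
ee_pos: [0.603, -0.1244, 0.093]
orientation: [0.96, 0.28, 0.0, 0.001]
contact_force: [-0.2, -1.0, 3.5]
grip_width: 0.0563
```

```bash
python3 st.py
```

```text
17.8 pos [ 603.03 -124.37   92.95] F [-0.18 -0.99  3.46] M [-0.086  0.141  0.008] w 56.3 yaw -1.004 j6 0.745 tilt [0.0005 0.0005]
```

Request:
drive_tool --pt "0 0 -0.3 0 0 -0.14" --pt "0 0 -0.5 0 0 -0.28"

```text
time_s: 18.0
ee_pos: [0.603, -0.1243, 0.0922]
orientation: [0.99, 0.143, 0.0, 0.0]
contact_force: [-1.0, -0.7, 4.4]
grip_width: 0.0566
```

```bash
python3 st.py
```

```text
18.0 pos [ 602.98 -124.3    92.24] F [-1.   -0.73  4.39] M [-0.026  0.109  0.098] w 56.6 yaw -1.284 j6 1.025 tilt [0.0005 0.0003]
```

Request:
drive_tool --pt "0 0 0 0 0 -0.1" --pt "0 0 0 0 0 -0.14"

```text
time_s: 18.2
ee_pos: [0.6031, -0.1242, 0.0923]
orientation: [0.997, 0.075, 0.001, 0.0]
contact_force: [-0.2, -0.5, 3.4]
grip_width: 0.0564
```

```bash
python3 st.py
```

```text
18.2 pos [ 603.11 -124.24   92.26] F [-0.25 -0.5   3.44] M [-0.026  0.042  0.083] w 56.4 yaw -1.421 j6 1.163 tilt [0.0006 0.0003]
```

Request:
drive_tool --pt "0 0 0 0 0 -0.1" --pt "0 0 0 0 0 -0.14"

```text
time_s: 18.4
ee_pos: [0.6031, -0.1242, 0.0923]
orientation: [1.0, 0.005, 0.001, 0.0]
contact_force: [-0.4, 0.2, 3.2]
grip_width: 0.0568
```

```bash
python3 st.py
```

```text
18.4 pos [ 603.14 -124.23   92.26] F [-0.42  0.18  3.19] M [-0.007  0.099 -0.022] w 56.8 yaw -1.561 j6 1.303 tilt [0.0007 0.0002]
```

Request:
drive_tool --pt "0 0 0 0 0 -0.06" --pt "0 0 0 0 0 -0.1"

```text
time_s: 18.6
ee_pos: [0.6031, -0.1242, 0.0922]
orientation: [0.999, -0.045, 0.001, 0.0]
contact_force: [0.0, 0.1, 3.2]
grip_width: 0.0568
```

```bash
python3 st.py
```

```text
18.6 pos [ 603.13 -124.2    92.23] F [0.03 0.11 3.21] M [0.007 0.036 0.039] w 56.8 yaw -1.66 j6 1.402 tilt [0.0007 0.0002]
```

Request:
drive_tool --pt "0 0 0 0 0 -0.05" --pt "0 0 0 0 0 -0.08" --pt "0 0 0 0 0 -0.08"

```text
time_s: 18.9
ee_pos: [0.6031, -0.1242, 0.0922]
orientation: [0.997, -0.084, 0.001, 0.0]
contact_force: [-0.1, -0.2, 3.1]
grip_width: 0.0567
```

```bash
python3 st.py
```

```text
18.9 pos [ 603.09 -124.22   92.2 ] F [-0.13 -0.19  3.12] M [-0.12  -0.1    0.019] w 56.7 yaw -1.738 j6 1.48 tilt [0.0006 0.0002]
```

Request:
drive_tool --pt "0 0 0 0 0 -0.05" --pt "0 0 0 0 0 -0.08" --pt "0 0 0 0 0 -0.08"

```text
time_s: 19.2
ee_pos: [0.603, -0.1243, 0.0921]
orientation: [0.992, -0.123, 0.0, 0.0]
contact_force: [0.2, -0.6, 4.0]
grip_width: 0.0571
```

```bash
python3 st.py
```

```text
19.2 pos [ 603.   -124.25   92.11] F [ 0.21 -0.64  4.02] M [-0.167  0.046  0.069] w 57.1 yaw -1.817 j6 1.559 tilt [0.0005 0.0002]
```

Request:
drive_tool --pt "0 0 0 0 0 -0.05" --pt "0 0 0 0 0 -0.08" --pt "0 0 0 0 0 -0.08"

```text
time_s: 19.5
ee_pos: [0.6029, -0.1243, 0.092]
orientation: [0.987, -0.162, 0.0, 0.0]
contact_force: [0.7, -1.3, 4.5]
grip_width: 0.0565
```

```bash
python3 st.py
```

```text
19.5 pos [ 602.9  -124.27   92.01] F [ 0.68 -1.28  4.49] M [-0.248  0.009  0.231] w 56.5 yaw -1.897 j6 1.639 tilt [0.0004 0.0002]
```

Request:
drive_tool --pt "0 0 0 0 0 -0.01" --pt "0 0 0 0 0 -0.01"

```text
time_s: 19.7
ee_pos: [0.6029, -0.1243, 0.092]
orientation: [0.986, -0.167, 0.0, 0.0]
contact_force: [0.1, -1.8, 5.2]
grip_width: 0.0568
```

```bash
python3 st.py
```

```text
19.7 pos [ 602.89 -124.27   92.03] F [ 0.1  -1.85  5.16] M [-0.37   0.014  0.4  ] w 56.8 yaw -1.907 j6 1.649 tilt [0.0004 0.0002]
```

Torque has risen to about 0.4, so it is snug. I'll ease the tool's turn and let go.

Request:
drive_tool --pt "0 0 0 0 0 0.012"

```text
time_s: 19.8
ee_pos: [0.6029, -0.1242, 0.092]
orientation: [0.987, -0.162, 0.0, 0.0]
contact_force: [0.7, -1.7, 4.8]
grip_width: 0.0569
```

```bash
python3 st.py
```

```text
19.8 pos [ 602.91 -124.24   92.01] F [ 0.74 -1.72  4.79] M [-0.352  0.074 -0.267] w 56.9 yaw -1.896 j6 1.637 tilt [0.0004 0.0001]
```

Request:
drive_tool --pt "0 0 0 0 0 -0.009"

```text
time_s: 19.9
ee_pos: [0.6029, -0.1242, 0.092]
orientation: [0.986, -0.166, 0.0, 0.0]
contact_force: [0.1, -2.1, 4.7]
grip_width: 0.0566
```

```bash
python3 st.py
```

```text
19.9 pos [ 602.9  -124.24   92.02] F [ 0.11 -2.11  4.73] M [-0.349  0.011  0.339] w 56.6 yaw -1.904 j6 1.646 tilt [0.0004 0.0001]
```

Request:
drive_tool --pt "0 0 0 0 0 0" --pt "0 0 0 0 0 0" --pt "0 0 0 0 0 0" --pt "0 0 0 0 0 0" --jaw 74

```text
time_s: 20.3
ee_pos: [0.6024, -0.1238, 0.091]
orientation: [0.986, -0.166, -0.001, -0.0]
contact_force: [-0.0, -0.5, -0.5]
grip_width: 0.074
```

```bash
python3 st.py
python3 - <<'E'
from station import robot
from h import *
b=robot.snapshot("scene")["color"];cv2.imwrite("pics/c20.png",cv2.resize(b[215:335,240:390],None,fx=5,fy=5,interpolation=cv2.INTER_CUBIC))
w=robot.snapshot("wrist")["color"];cv2.imwrite("pics/w20.png",w)
E
```

```text
20.3 pos [ 602.43 -123.77   91.04] F [-0.01 -0.46 -0.46] M [-0.048 -0.085 -0.071] w 74.0 yaw -1.905 j6 1.647 tilt [-0.0006 -0.0002]
```

View pics/c20.png

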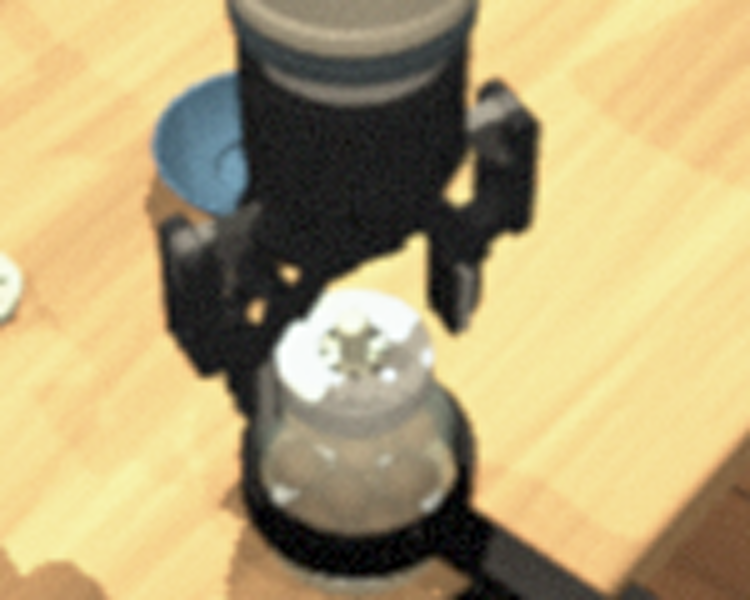

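View pics/w20.png

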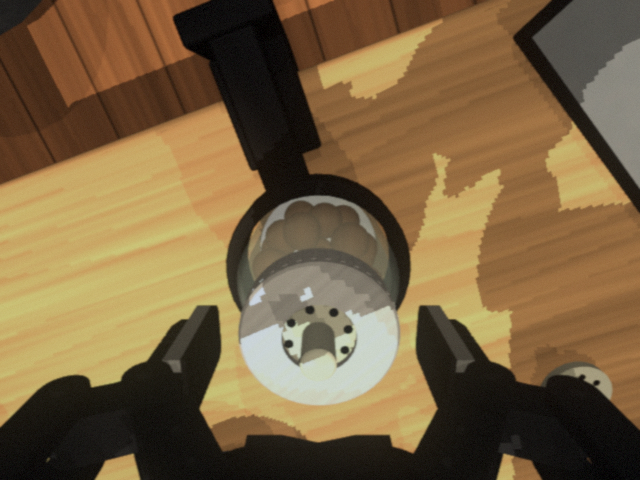

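Ring is on level with the knob and holes centred in its opening. I'll regrip once to confirm it stayed tight after release.

Request:
drive_tool --pt "0.4 -0.4 0.8 0 0 0" --pt "0.4 -0.4 0.8 0 0 0" --pt "0.4 -0.4 0.8 0 0 0" --pt "0.4 -0.4 0.8 0 0 0" --pt "0.4 -0.4 0.8 0 0 0" --jaw 48

```text
time_s: 20.9
ee_pos: [0.6032, -0.1244, 0.0929]
orientation: [0.986, -0.166, 0.0, -0.0]
contact_force: [-1.5, 1.8, 3.5]
grip_width: 0.0567
```

```bash
python3 st.py
```

```text
20.9 pos [ 603.19 -124.37   92.92] F [-1.51  1.78  3.55] M [ 0.165  0.259 -0.035] w 56.7 yaw -1.905 j6 1.646 tilt [ 0.0002 -0.    ]
```

Request:
drive_tool --pt "0 0 0 0 0 -0.008" --pt "0 0 0 0 0 -0.008"

```text
time_s: 21.1
ee_pos: [0.6032, -0.1244, 0.0929]
orientation: [0.985, -0.17, 0.0, 0.0]
contact_force: [-2.1, 0.8, 4.6]
grip_width: 0.0564
```

```bash
python3 st.py
```

```text
21.1 pos [ 603.15 -124.37   92.86] F [-2.06  0.82  4.62] M [0.148 0.392 0.343] w 56.4 yaw -1.913 j6 1.654 tilt [0.0001 0.    ]
```

It reads 0.34 N m after only 0.008 rad, so it is still tight. I'll let go and retreat.

Request:
drive_tool --pt "0 0 0 0 0 0" --pt "0 0 0 0 0 0" --pt "0 0 0 0 0 0" --pt "0 0 0 0 0 0" --jaw 78

```text
time_s: 21.5
ee_pos: [0.6031, -0.1245, 0.0922]
orientation: [0.985, -0.17, -0.0, 0.0]
contact_force: [-0.4, 0.5, -0.5]
grip_width: 0.0783
```

Request:
drive_tool --pt "0 0 5 0 0 0" --pt "0 0 20 0 0 0" --pt "0 0 60 0 0 0" --pt "0 0 100 0 0 0" --pt "0 0 140 0 0 0" --pt "0 0 140 0 0 0" --pt "0 0 140 0 0 0" --pt "0 0 140 0 0 0"

```text
time_s: 22.3
ee_pos: [0.6029, -0.1244, 0.2319]
orientation: [0.985, -0.17, -0.001, -0.0]
contact_force: [0.5, -0.3, -0.0]
grip_width: 0.0779
```

```bash
python3 st.py
python3 - <<'E'
from station import robot
from h import *
b=robot.snapshot("side")["color"];b2=robot.snapshot("scene")["color"];w=robot.snapshot("wrist")["color"]
f=lambda a,x,y:cv2.resize(a[y:y+100,x:x+130],None,fx=3,fy=3,interpolation=cv2.INTER_CUBIC)
cv2.imwrite("pics/f.png",np.vstack([np.hstack([f(b,315,225),f(b2,250,245)]),f(w,250,160).repeat(1,1) if 0 else np.hstack([f(w,250,160),f(w,250,160)*0])]))
cv2.imwrite("pics/fs.png",b2)
E
```

```text
22.3 pos [ 602.85 -124.37  231.94] F [ 0.5  -0.27 -0.01] M [-0.048 -0.022 -0.012] w 77.9 yaw -1.913 j6 1.654 tilt [-0.0005 -0.0001]
```

View pics/f.png

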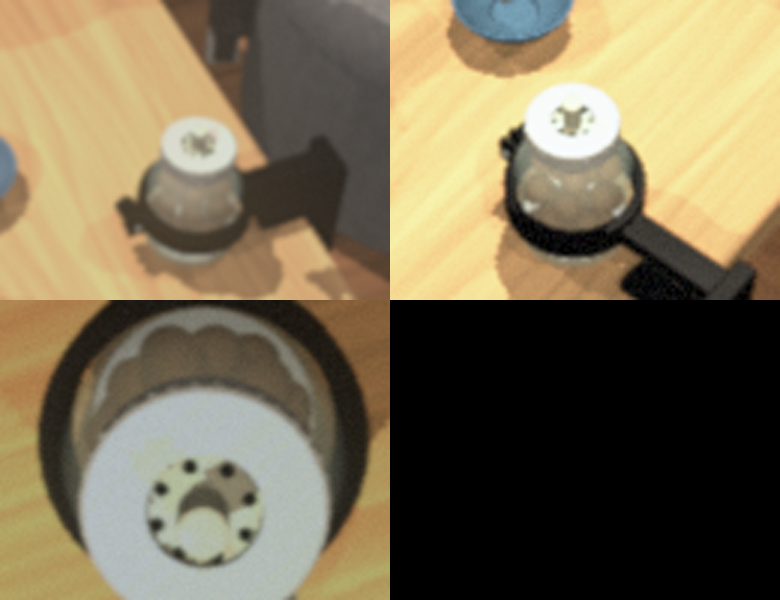

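View pics/fs.png

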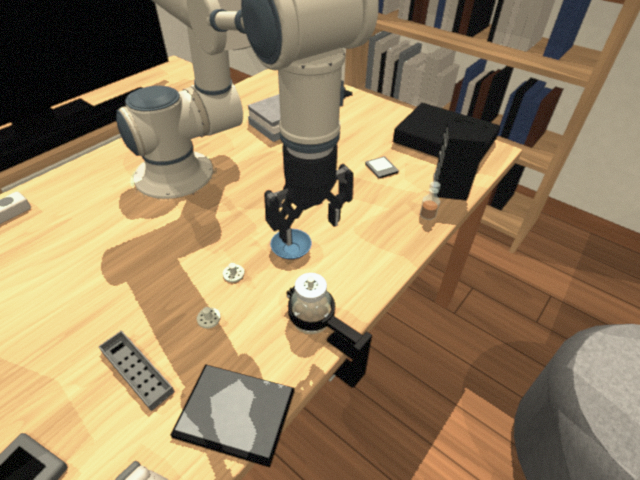

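The ring sits level with the disc centred in its hole (px 311,285), the other things are where they were, and the arm is clear. I'm handing it in.

```bash
python3 -c "
from station import robot
print(robot.finish_job())"
```

```text
the job is handed in; nothing more can be done
None
```

The jar is closed and handed in at about 22 s. The 35 mm disc (the other two are about 47 mm) lies knob up on its ledge. The ring is screwed on over it, clockwise by about 124°.

- **Disc:** it touched down with its underside at ledge height with about 5 N upward force, and looked flat and concentric before the ring went on.
- **Ring seating:** its underside ended about 12.5 mm below the rim, and the final pictures show it level. The robot is clear and the bystanders look unmoved.
- **Tightness:** torque peaked at about 0.40 N m for 0.1 to 0.2 s, above the 0.2–0.3 snug range but below 0.5. I eased it back slightly, too far at first (about −0.27 N m), then retightened to 0.34. A regrip check read 0.34 N m after only 0.008 rad.
- **Not checked:** the 3 N press of ring on disc can't be measured directly; I inferred it from the torque.
- **Disagreement:** the wrist and fixed cameras differed by about 1–3 mm on the ring and jar positions, and force feel settled it.

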